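# Lock the carving stand's arm with its linchpin

## Task

Take the red-handled linchpin out of the wooden block and push it down through the slot of the carving stand's square tube and the hole in the sliding arm inside, feeling for the hole without forcing it, until its collar sits flat on the tube, the handle's flats facing the sides of the tube. Then swing the pin's brass ring over the front end of the tube and all the way down round it, so that the pin cannot come out. Keep the glasses where they stand.

Things in the scene. Friction and masses are not known exactly. Their poses are not given: they have to be found in the camera images.
- stand: Carving stand, fixed: dark board 175x120x18 mm (x -0.048 to 0.128), steel post (x 0.065-0.091) and a level square steel tube 32 mm wide and high, its top 115 mm above the table. Origin on the table under point slot; x runs along the tube from its open front end (x = -0.026) to its back end (x = 0.095), z up. A cradle on the bar reaches x = 0.145, about 10 mm above the tube's top.
- slot (a point): Centre of the slot in the tube's top face, at face height (axes as the stand). The slot is 41 mm long in x, 13 mm wide in y; the underside 32 mm lower has the same slot; tube walls are 5 mm. The pin or its ring must not press on the stand with more than 25 N.
- bar_top (a point): Fixed point on the stand: slot's centre at the height of the top of the brass bar inside, 5.5 mm below the tube's top. The bar (21 mm square) has a 12 mm square cross hole right through, on the centre line (y = 0). The bar slides along x (friction about 8 N): its hole stands anywhere from -14 to +14 mm in x from this point. This offset is not measured; feel for it, or look through the slot.
- block: Light wooden parking block 70 x 70 x 60 mm, fixed to the table, origin under its centre; the pin stands in a hole 13 mm wide in the middle of its top.
- pin: Linchpin, 0.1 kg, upright in the block at first. Origin: centre of its collar's underside, z up. Below: round pin, 10 mm diameter, tip 46 mm down, last 7 mm tapered to 7 mm. Above: collar 26 mm wide, 4 mm thick; red handle to z = 46 mm, x -8 to +10 mm, 14 mm thick in y (grip across y, finger ends at least 20 mm above the origin). For locking, its x must point along the stand's x.
- ring (a joint): Angle of the brass ring on its hinge (rad), axis along the pin's y at pin x = +6, z = +10 mm. At 0 it leans back, up and 37 degrees to the pin's +x; it grows as it swings over the top (upright 0.65), forward to -x (level 2.22) and down to its stop at 3.79, hanging straight down round the tube. Hinge friction 0.03 N m: it stays where left. Starts at 0 to 0.15.
- ring_bow (a point): Middle of the ring's bow, 66 mm from the hinge. The ring is 5 mm brass wire in a long U: two straight legs 25 mm either side (pin's y) of the hinge's middle, 51 mm long, then the rounded bow. The legs pass outside the tube with 6 mm to spare on each side.
- wine_glass_1: Wine glass, 80 mm wide, 201 mm high, origin under its foot; leave it alone.
- wine_glass_2: Wine glass, 80 mm wide, 201 mm high, origin under its foot; leave it alone.
- tumbler: Tumbler glass, 81 mm wide, 92 mm high, origin under its base; leave it alone.

How it is judged (in metres and radians):
On the way:
1. the pin is through the arm's hole, its collar on the tube, its ring still open (z of pin in the frame of slot between -0.003 and 0.003 m and horizontal distance between pin and slot below 0.019 m and y of pin in the frame of slot between -0.004 and 0.004 m and angle between the z axis of pin and the z axis of slot, either way round below 0.12 rad and value of joint ring below 1.5 rad), for 0.2 s.
At the end, for the whole second after the job is handed in: Pin upright (7 degrees) through slot and arm hole, within 4 mm of the slot's centre line, collar within 3 mm of the tube's top, handle's flats within 14 degrees of the tube's sides; ring down to within 0.3 rad of its stop with the bow under the tube; at rest (z of pin in the frame of slot between -0.003 and 0.003 m and horizontal distance between pin and slot below 0.019 m and y of pin in the frame of slot between -0.004 and 0.004 m and angle between the z axis of pin and the z axis of slot, either way round below 0.12 rad and angle between the y axis of pin and the y axis of slot, either way round below 0.25 rad and value of joint ring above 3.49 rad and z of ring_bow in the frame of slot below -0.04 m and linear speed of pin below 0.02 m/s); the robot touches nothing.
It fails at once if the pin or its ring presses on the stand with more than 25 N (contact force between pin and stand above 25 N).
It fails at once if a glass is moved more than 20 mm (distance of any of wine_glass_1, wine_glass_2, tumbler from where it was at the start of the episode above 0.02 m).
It also fails if it takes over 69 s, if anything falls off the work surface, if the arm or the gripper's body presses on something with over 40 N, if the wrist force passes 120 N, or if a joint passes its speed limit or range.

## Robot

A 6-joint arm with a two-finger parallel gripper is mounted at the origin on the work surface; the furniture and walls round the work are solid. World frame = base frame: x ahead of the robot, y to its left, z up, the work surface at z = 0. Lengths are in mm, angles in rad, forces in N, time in s.
With the tool pointing down it reaches from about 375 to 975 mm from the base axis. Payload 3.8 kg.
Tool frame: the origin (TCP) lies at the very end of the fingers, on their centre line; the grasp point (between the pads) lies 19 mm behind it; z points along the fingers, y is the line along which they close (so a half turn about z gives the same grasp; the last joint's range is limited). The gripper opens to 85 mm and grips with 20 to 120 N. Pads are 22 mm wide; open, the fingers measure 114 mm over their backs; the gripper's body (76 mm by 85 mm) begins 54 mm behind the grasp point. The pads swing forward as they close: fully open they stand 13 mm farther back than shut.
Start: joints at [1.179, 0.264, 1.604, -0, 1.274, -0.037], TCP at [234.494, 632.954, 231.28] pointing down, gripper open.
Joint ranges: [-2.63, 2.63], [-0.94, 2.18], [0.31, 2.57], [-1.31, 4.45], [0, 2.66], [-2.55, 2.55]. Speed limits (rad/s): [2.57, 2.57, 3.14, 3.14, 3.14, 3.14].

## Interface

Orientations are given as a 3x3 rotation matrix whose columns are the frame's x, y, z axes.
In Python, from rig import manip gives the robot as it stands.
- The arm moves only by the tool arm_command, never from a script. Its argument "steps" is text: rows parted by semicolons, each of 6 numbers parted by spaces: the shift along the tool's x, y, z in shares of 750 mm (1.0 is 750 mm), then the turn, a rotation vector about the tool's x, y, z in shares of 360 degrees (1.0 is 360 degrees). A call has 1 to 20 rows; each row is the pose to reach, as a shift and turn from the pose commanded when the call began, along the tool's axes at that moment; what a row does not reach only later rows make up. A row lasts 1/10 s, in which the tool goes at most 50 mm and 8.59 degrees, less where a joint would pass 70% of its speed; a pose out of reach is approached as far as the arm can. No shift or turn number may pass 1 either way. A call with a gripper value outside its range is refused whole. "jaw" is the opening, from 0 (shut) to 1 (fully open), set as the call begins (left out, the last holds). The fingers move at their own pace and stop on an object; the grip force is fixed at half the most. Time passes only in rows, so rows that repeat a pose let the fingers close. It gives the time, the measured TCP pose, the force, the opening and the grip force at its end, in the units of the state.
- manip.get_state(): the state, without advancing time (a new reading comes with each control period).
- manip.snapshot(name): name is "scene" or "top" or "wrist"; returns the picture (480x640x3 uint8, red, green, blue); there is no depth.
- manip.camera_params(name): a dict with "K" (3x3 intrinsics, pixels), "rvec" (rotation vector, rad) and "tvec" (3), from world to camera coordinates, as OpenCV has them. Camera axes: x right, y down, z forward; pixel columns grow to the right and rows downward; lengths in mm; the calibration is good to about 2 mm. A picture is of the moment at which its call begins: read the wrist's pose just before it. camera_params takes no time and is no camera call; for the wrist camera it gives the pose at the moment of the call.
- manip.close_job(): hands the job in; it is judged then, once.
The state is a dict: "clock": time; "joints": joint angles; "qd": joint speeds; "effort": joint torques, N m; "eef_pos": TCP position; "tcp_rot": TCP orientation; "ft_force": force on the tool from outside, world axes, zero at the start; "moment": the same for the moment, N m; "gripper_width": finger opening in mm; "gripper_force": force on a finger pad.
Only numpy, scipy, OpenCV 4.12 (cv2) and the standard library are available. Lean on these libraries where they do the work, as an engineer would, in place of code of your own. Each camera call takes 0.05 s, during which the arm holds its last target. There are 200 camera calls.

## Working session

There is one attempt and no reset: what is moved stays moved. The work goes in short steps, Python scripts to look and compute and a tool call to move; the robot and the scene stay as the last step left them, time stands still between calls to the robot, and variables do not carry over. Pictures are saved under pics/ and viewed, at most 10 in all, crops included, and the job is handed in when it is done.

Besides the shell and the picture viewer there is one more tool, called after ">>>" in YAML: its name, and indented under it one key for each argument. arm_command: Moves the arm, as the interface text tells. Its arguments: {"type":"object","properties":{"steps":{"type":"string"},"jaw":{"type":"number"}},"required":["steps"]}

```bash
mkdir -p pics
cat > h.py <<'E'
from rig import manip
import numpy as np, cv2
def snap(n,f):
    P=manip.camera_params(n); im=manip.snapshot(n); cv2.imwrite(f'pics/{f}.png',im[:,:,::-1]); np.savez(f'pics/{f}.npz',**{k:np.array(P[k],float) for k in('K','rvec','tvec')}); return im
def load(f): return dict(np.load(f'pics/{f}.npz'))
def ray(P,u,v):
    R=cv2.Rodrigues(P['rvec'])[0]; d=R.T@np.linalg.inv(P['K'])@[u,v,1]; return -R.T@P['tvec'].ravel(),d
def atz(P,u,v,z):
    c,d=ray(P,u,v); return c+d*(z-c[2])/d[2]
def proj(P,X): return cv2.projectPoints(np.array(X,float).reshape(-1,1,3),P['rvec'],P['tvec'],P['K'],None)[0].reshape(-1,2)
def tri(obs):
    A=np.zeros((3,3));b=np.zeros(3)
    for P,u,v in obs:
        c,d=ray(P,u,v); d=d/np.linalg.norm(d); M=np.eye(3)-np.outer(d,d); A+=M;b+=M@c
    return np.linalg.solve(A,b)
E
python3 - <<'E'
from h import *
for n in('scene','top','wrist'): snap(n,n+'0')
print(manip.get_state())
for n in('scene','top','wrist'):
    P=manip.camera_params(n);print(n,ray(load(n+'0'),320,240),P['K'][0])
E
```

```text
{'clock': 0.15, 'joints': array([ 1.17905255e+00,  2.64582865e-01,  1.60506780e+00, -8.56511696e-06,
        1.27369767e+00, -3.68570061e-02]), 'qd': array([ 6.83120802e-05, -2.74508406e-03, -4.90430813e-03, -1.18706628e-03,
       -6.78827033e-04,  1.24532375e-03]), 'effort': array([ 2.54501074e-04, -5.15910208e+01, -3.67956197e+01, -5.32371629e-06,
        8.14654195e-03,  4.01616217e-05]), 'eef_pos': array([234.31175913, 632.42045325, 230.24211778]), 'tcp_rot': array([[-9.37686696e-01,  3.47481252e-01, -6.62749217e-04],
       [ 3.47481879e-01,  9.37685289e-01, -1.62580209e-03],
       [ 5.65144465e-05, -1.75478633e-03, -9.99998459e-01]]), 'ft_force': array([-0.47830136,  0.33621432, -0.65660493]), 'moment': array([-0.00591512, -0.05415295, -0.02521732]), 'gripper_force': 0.0, 'gripper_width': 85.80476077676114}
scene (array([ -47.51217067, -444.5363747 ,  471.18406421]), array([ 0.73099312,  0.50256518, -0.46177839])) [449.63356203   0.         318.48990459]
top (array([ 500.03873267,    6.81312676, 1226.73546543]), array([ 0.07074037, -0.00536036, -0.99758608])) [549.1213064    0.         317.42341733]
wrist (array([158.21206595, 661.01007186, 372.205467  ]), array([ 0.30155672, -0.11804743, -0.94616982])) [337.3137241    0.         321.69289748]
```

View pics/scene0.png

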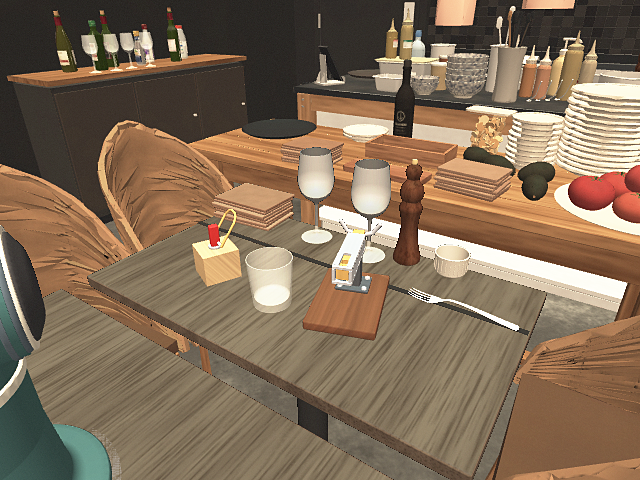

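View pics/top0.png

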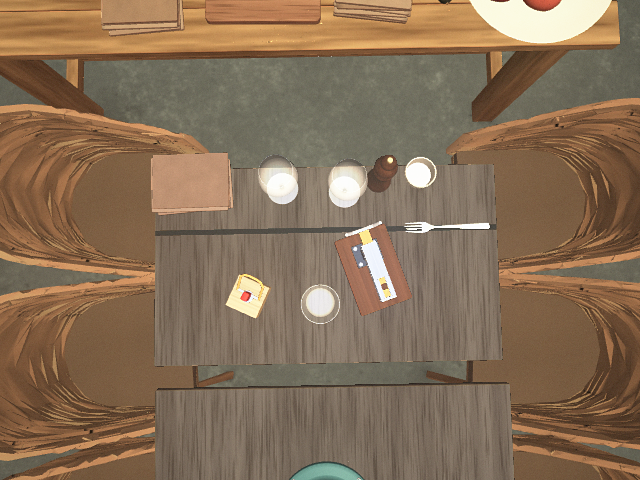

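The scene shows the block with the pin at (215,240), the stand at (350,270) and the glasses near both. In the top view the block is at (247,296), the tube runs from (387,302) to (365,235), and the tumbler is at (320,303). I'll zoom in on the top view.

Run:
```python
from h import *
t=cv2.imread('pics/top0.png'); s=cv2.imread('pics/scene0.png')
z=lambda im,x,y,w,h,k: cv2.resize(im[y:y+h,x:x+w],None,fx=k,fy=k,interpolation=cv2.INTER_CUBIC)
a=z(t,220,265,66,60,6);b=z(t,330,215,66*6//6,100,6)
c=np.zeros((600,800,3),np.uint8); c[:360,:396]=a; c[:600,400:796]=b
c[360:600,:396]=cv2.resize(s[200:290,185:333],(396,240),interpolation=cv2.INTER_CUBIC)
cv2.imwrite('pics/z1.png',c)
z2=z(s,300,215,100,75,8);cv2.imwrite('pics/z2.png',z2)
```

```text
(no output)
```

View pics/z1.png

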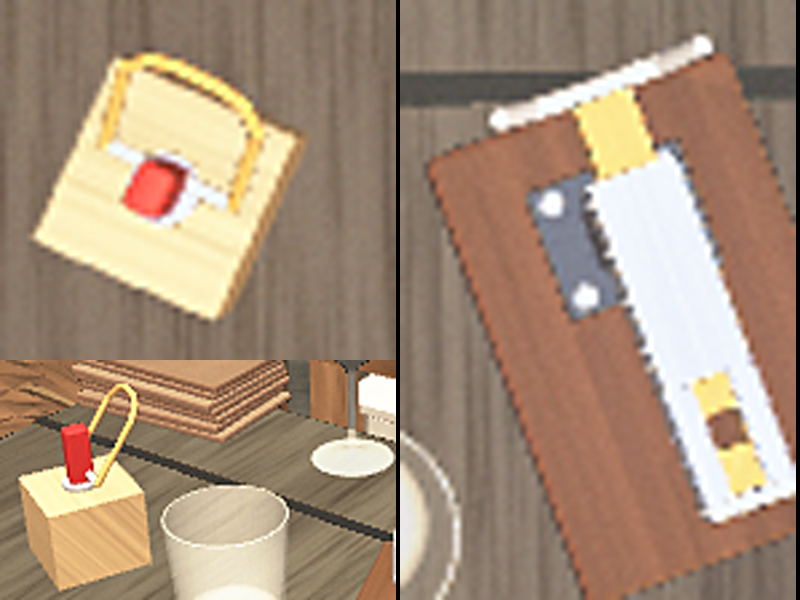

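Crop: the slot runs from (712,375) to (745,492) with the arm's dark hole at (727,428). The pin's collar is at (160,190), with the ring leaning up the picture. The block's top corners are also visible.

Run:
```python
from h import *
P=load('top0')
A=lambda x,y,z: atz(P,220+x/6-.4,265+y/6-.4,z)
B=lambda x,y,z: atz(P,330+(x-400)/6-.4,215+y/6-.4,z)
blk=[A(*q,60) for q in[(112,60),(303,138),(215,320),(35,238)]]
print('block',np.mean(blk,0),[np.round(b) for b in blk]); d=[blk[1]-blk[2],blk[0]-blk[3]]
print('yaw',[np.degrees(np.arctan2(v[1],v[0])) for v in d])
print('cheeks',A(107,148,74),A(235,205,74),'redtop',A(153,192,110))
print('bow arch',A(185,75,110))
f=[B(708,520,115),B(795,490,115)];k=[B(598,185,115),B(680,150,115)]
print('front',np.mean(f,0),'back',np.mean(k,0)); v=np.mean(k,0)-np.mean(f,0);print(np.linalg.norm(v),np.degrees(np.arctan2(v[1],v[0])))
s=[B(712,375,112),B(745,492,112)];v=s[0]-s[1];print('slot',np.mean(s,0),np.linalg.norm(v),np.degrees(np.arctan2(v[1],v[0])),'hole',B(727,428,109))
t=[(435,165,18),(725,55,18)]
print([B(*q) for q in t],'L edge',B(435,165,18)-B(590,598,18))
# tumbler, glasses
for n,u,v,z in[('tumb rim',320,304,92),('g1 foot',283,188,0),('g2',345,191,0),('mill',382,180,0)]: print(n,atz(P,u,v,z))
```

```text
block [467.08911235 156.35859581  60.        ] [array([513., 175.,  60.]), array([484., 108.,  60.]), array([421., 140.,  60.]), array([451., 203.,  60.])]
yaw [np.float64(-26.68089702957901), np.float64(-23.968835864545042)]
cheeks [481.9804411 175.0675545  74.       ] [461.41192542 130.7161585   74.        ] redtop [467.49985999 154.42132084 110.        ]
bow arch [506.57554337 143.29142242 110.        ]
front [ 457.78081397 -133.93215933  115.        ] back [571.82316797 -99.32543909 115.        ]
119.17752972802334 16.880681890036012
slot [ 481.74926879 -127.27813912  112.        ] 40.641017893531675 14.170286375893 hole [ 483.52772755 -127.19476929  109.        ]
[array([580.45219282, -33.62671519,  18.        ]), array([ 619.0150862 , -141.40841479,   18.        ])] L edge [158.80723718  52.86615064   0.        ]
tumb rim [448.93506968   3.30257255  92.        ]
g1 foot [706.29955277  81.424466     0.        ]
g2 [696.74880349 -58.35622354   0.        ]
mill [ 720.23381142 -142.55335062    0.        ]
```

View pics/wrist0.png

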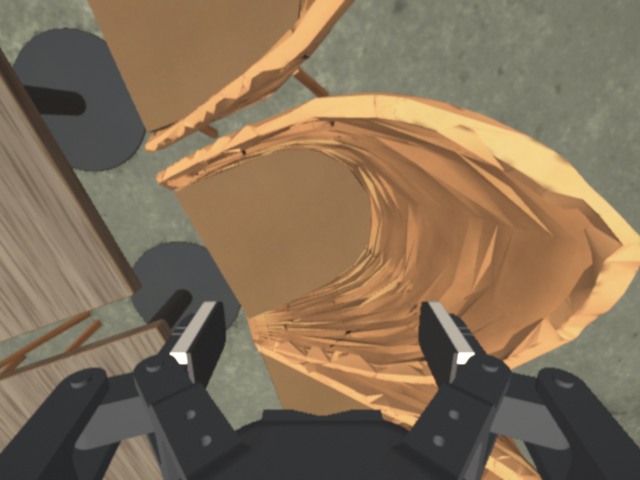

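The wrist picture shows only the chairs, so I'll move above the block: pin at about (466.5, 155.4) with x yaw -25°. I need a helper that converts world targets into tool-frame rows.

```bash
cat >> h.py <<'E'
from scipy.spatial.transform import Rotation as Ro
def Rdown(yaw):
    y=np.radians(yaw); x=np.array([np.cos(y),np.sin(y),0]); z=np.array([0,0,-1.]); return np.c_[x,np.cross(z,x),z]
def go(p,yaw):
    s=manip.get_state(); R=s['tcp_rot']; print('shift',np.round(R.T@(np.array(p)-s['eef_pos']),1),'rot',np.round(Ro.from_matrix(R.T@Rdown(yaw)).as_rotvec(degrees=True),2))
E
python3 - <<'E'
from h import *
go([463,157,230],155)
E
```

```text
shift [-379.6 -366.3    0.9] rot [-0.1   0.    4.67]
```

The manual's scale: shifts go in shares of 750 mm and turns go in shares of 360 degrees. Converting my numbers, -379.6 mm / 750 = -0.5061, -366.3 mm / 750 = -0.4884, 4.7 degrees / 360 = 0.0131.

>>> arm_command:
  steps: "-0.0267 -0.0253 0 0 0 0; -0.0667 -0.064 0 0 0 0.0028; -0.112 -0.108 0 0 0 0.0056; -0.1573 -0.152 0 0 0 0.0083; -0.2027 -0.196 0 0 0 0.0111; -0.248 -0.24 0 0 0 0.0131; -0.2933 -0.284 0.0013 0 0 0.0131; -0.3387 -0.328 0.0013 0 0 0.0131; -0.384 -0.372 0.0013 0 0 0.0131; -0.4293 -0.416 0.0013 0 0 0.0131; -0.4693 -0.4533 0.0013 0 0 0.0131; -0.4947 -0.4773 0.0013 0 0 0.0131; -0.5061 -0.4884 0.0013 -0.0003 0 0.0131; -0.5061 -0.4884 0.0013 -0.0003 0 0.0131; -0.5061 -0.4884 0.0013 -0.0003 0 0.0131"

```text
clock: 1.65
eef_pos: [462.8, 158.3, 230.1]
tcp_rot: [[-0.906, 0.423, -0.0], [0.423, 0.906, 0.002], [0.001, 0.002, -1.0]]
ft_force: [-0.2, 0.4, -0.4]
gripper_width: 85.6
gripper_force: 0.0
```

Run:
```python
from h import *
im=snap('wrist','wrist1'); s=manip.get_state(); print(s['eef_pos'],s['clock'],s['ft_force'])
```

```text
[462.64950688 158.58885646 230.09857438] 1.7 [-0.26991061 -0.07248055 -0.13875918]
```

View pics/wrist1.png

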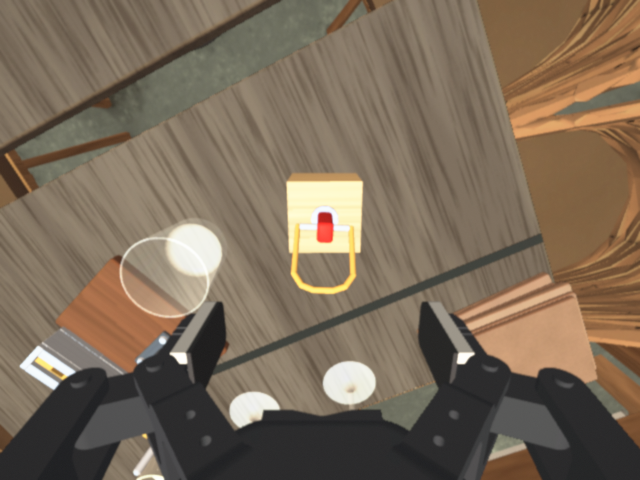

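The wrist view shows the block's top face between (288,181) and (362,252), the pin handle at (325,228) and the ring's bow at (325,290). The orientation is square to the block.

Run:
```python
from h import *
P=load('wrist1'); im=cv2.imread('pics/wrist1.png')
c=[atz(P,u,v,60) for u,v in[(288,181),(362,181),(362,252.5),(289,252.5)]]
print(np.mean(c,0),[np.round(x,1) for x in c])
v=c[1]-c[0]; print(np.degrees(np.arctan2(v[1],v[0])))
v=c[2]-c[1]; print(np.degrees(np.arctan2(v[1],v[0])), np.linalg.norm(v))
hs=cv2.cvtColor(im,cv2.COLOR_BGR2HSV); m=((hs[...,0]<6)|(hs[...,0]>174))&(hs[...,1]>180)&(hs[...,2]>120); m[:,:280]=0;m[:,370:]=0;m[:200]=0;m[260:]=0
ys,xs=np.nonzero(m);print(xs.min(),xs.max(),ys.min(),ys.max())
for r in range(ys.min(),ys.max()+1): print(r,xs[ys==r].min(),xs[ys==r].max(),im[r,325],end=';')
E_=[[466.5,155.4,60]];Rp=np.array([[np.cos(np.radians(-25)),-np.sin(np.radians(-25))],[np.sin(np.radians(-25)),np.cos(np.radians(-25))]])
for p in[(-8,-7,46),(-8,7,46),(10,7,46),(10,-7,46),(6,25,10),(6,-25,10),(46,0,63)]:
    X=np.r_[np.array([466.5,155.4])+Rp@p[:2],60+p[2]]; print(p,proj(P,X).round(1),proj(load('top0'),X).round(1),proj(load('scene0'),X).round(1))
```

```text
[467.38021832 160.81021963  60.        ] [array([420.7, 144.5,  60. ]), array([449.7, 206.4,  60. ]), array([514.9, 178.9,  60. ]), array([484.2, 113.4,  60. ])]
64.93348899384357
-22.888479344058513 70.78561185591637
318 331 213 241
213 322 324 [ 54  53 177];214 320 329 [ 32  36 174];215 319 330 [ 32  36 176];216 319 330 [ 30  35 176];217 319 330 [ 31  37 177];218 319 330 [ 32  37 178];219 319 330 [ 30  36 178];220 319 330 [ 30  35 179];221 319 331 [ 32  36 185];222 319 331 [ 34  41 216];223 319 331 [ 43  52 248];224 319 331 [ 54  66 255];225 319 331 [ 64  78 255];226 319 331 [ 71  86 255];227 319 331 [ 74  89 255];228 319 331 [ 73  89 255];229 318 331 [ 73  88 255];230 318 331 [ 72  88 255];231 318 331 [ 72  87 255];232 318 331 [ 71  87 255];233 318 331 [ 71  85 255];234 318 331 [ 70  84 255];235 318 331 [ 68  83 255];236 318 331 [ 67  81 255];237 318 331 [ 65  79 255];238 318 331 [ 64  77 255];239 318 331 [ 61  75 255];240 319 331 [ 60  73 255];241 320 330 [ 65  82 255];(-8, -7, 46) [[311.1 224.9]] [[246.4 302.1]] [[209.  228.6]]
(-8, 7, 46) [[328.1 224.9]] [[240.1 299.3]] [[206.6 225.8]]
(10, 7, 46) [[328.  245.5]] [[243.8 291.1]] [[215.8 223.6]]
(10, -7, 46) [[311.3 245.6]] [[250.1 293.9]] [[218.3 226.3]]
(6, 25, 10) [[346.5 228.5]] [[237.5 289. ]] [[212.9 237.3]]
(6, -25, 10) [[293.  228.5]] [[259.2 298.7]] [[221.6 247.6]]
(46, 0, 63) [[319.7 293.6]] [[253.3 276.2]] [[234.1 212.6]]
```

Run:
```python
from h import *
im=snap('scene','scene1'); s=manip.get_state(); im=snap('wrist','wrist1b'); t=snap('top','top1')
print(s['eef_pos'],s['clock'],s['joints'])
P=load('wrist1b')
R=s['tcp_rot']
print('cam in tool',R.T@(ray(P,0,0)[0]-s['eef_pos']),'axis',R.T@ray(P,P['K'][0,2],P['K'][1,2])[1])
for z in(0,50,100,150): print(proj(P,s['eef_pos']+R[:,2]*z).round(1))
def mask(im,box):
    hs=cv2.cvtColor(im,cv2.COLOR_RGB2HSV); m=((hs[...,0]<6)|(hs[...,0]>174))&(hs[...,1]>180)&(hs[...,2]>120)
    x0,x1,y0,y1=box; ys,xs=np.nonzero(m[y0:y1,x0:x1]); return xs.min()+x0,xs.max()+x0,ys.min()+y0,ys.max()+y0,xs.mean()+x0,ys.mean()+y0
print(mask(im,(280,370,200,260)))
print('scene0',mask(cv2.imread('pics/scene0.png')[:,:,::-1],(190,240,210,260)))
print('top0',mask(cv2.imread('pics/top0.png')[:,:,::-1],(225,275,270,320)))
```

```text
[462.6452759  158.74539661 230.14715521] 1.75 [ 0.27826271 -0.09264588  1.99150002  0.00199689  1.24196912 -0.85776897]
cam in tool [  81.29617316    0.16825417 -142.13767545] axis [-0.3150364   0.00102458  0.94907904]
[[321. 305.]]
[[321.1 263.9]]
[[321.1 238.1]]
[[321.2 220.3]]
(np.int64(317), np.int64(331), np.int64(214), np.int64(241), np.float64(324.37464788732393), np.float64(228.11549295774648))
scene0 (np.int64(208), np.int64(219), np.int64(224), np.int64(245), np.float64(213.47752808988764), np.float64(235.25280898876406))
top0 (np.int64(241), np.int64(249), np.int64(292), np.int64(300), np.float64(246.23809523809524), np.float64(295.3333333333333))
```

Converted, 105 mm / 750 = 0.14, 95 mm / 750 = 0.1267.

>>> arm_command:
  steps: "0 0 0.02 0 0 0; 0 0 0.0533 0 0 0; 0 0 0.0933 0 0 0; 0 0 0.1267 0 0 0; 0 0 0.14 0 0 0; 0 0 0.14 0 0 0; 0 0 0.14 0 0 0; 0 0 0.14 0 0 0"

```text
clock: 2.65
eef_pos: [464.5, 158.2, 126.8]
tcp_rot: [[-0.906, 0.423, 0.003], [0.423, 0.906, 0.002], [-0.002, 0.004, -1.0]]
ft_force: [-0.2, 0.1, 0.2]
gripper_width: 85.3
gripper_force: 0.0
```

Run:
```python
from h import *
s=manip.get_state(); im=snap('wrist','wrist2'); print(s['eef_pos'],s['clock'])
P=load('wrist2')
hs=cv2.cvtColor(im,cv2.COLOR_RGB2HSV); m=((hs[...,0]<6)|(hs[...,0]>174))&(hs[...,1]>180)&(hs[...,2]>120)
m[:150]=0;m[400:]=0;m[:,:250]=0;m[:,400:]=0
ys,xs=np.nonzero(m)
for r in range(ys.min(),ys.max()+1,4): print(r,xs[ys==r].min(),xs[ys==r].max(),im[r,325])
R=s['tcp_rot']
for z in(0,20,40): print(proj(P,s['eef_pos']+R[:,2]*z).round(1))
```

```text
[464.52771128 158.23665493 126.83371764] 2.65
250 317 331 [169  35  31]
254 316 334 [171  35  30]
258 316 334 [171  34  29]
262 316 335 [173  34  29]
266 315 335 [174  35  29]
270 315 336 [177  35  30]
274 315 336 [253  57  47]
278 314 337 [255  75  61]
282 314 337 [255  76  63]
286 314 336 [255  76  63]
290 314 336 [255  74  61]
294 314 336 [255  70  57]
298 315 335 [255  68  56]
[[321.1 304.9]]
[[321.1 285.9]]
[[321.1 270.5]]
```

View pics/wrist2.png

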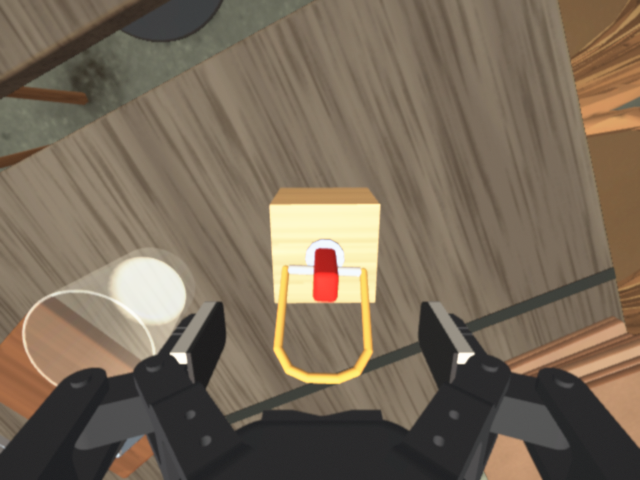

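The handle top is centred at (325.5, 286), about 2 mm to the tool's +y, and the gripper is square to the block. Next I shift, descend and grip.

>>> arm_command:
  steps: "0.004 0.0013 0.0067 0 0 0; 0.0067 0.0029 0.0267 0 0 0; 0.0067 0.0029 0.0467 0 0 0; 0.0067 0.0029 0.0587 0 0 0; 0.0067 0.0029 0.0587 0 0 0; 0.0067 0.0029 0.0587 0 0 0"

```text
clock: 3.3
eef_pos: [459.9, 162.0, 81.6]
tcp_rot: [[-0.906, 0.423, 0.001], [0.423, 0.906, 0.002], [-0.0, 0.002, -1.0]]
ft_force: [-0.5, 1.4, 0.3]
gripper_width: 85.5
gripper_force: 0.0
```

>>> arm_command:
  steps: "0 0 0 0 0 0; 0 0 0 0 0 0; 0 0 0 0 0 0; 0 0 0 0 0 0; 0 0 0 0 0 0; 0 0 0 0 0 0; 0 0 0 0 0 0; 0 0 0 0 0 0; 0 0 0 0 0 0"
  jaw: 0

```text
clock: 4.2
eef_pos: [459.9, 162.0, 81.5]
tcp_rot: [[-0.906, 0.423, 0.001], [0.423, 0.906, 0.002], [-0.0, 0.002, -1.0]]
ft_force: [-1.0, 0.5, 3.1]
gripper_width: 12.7
gripper_force: 58.6
```

Converted, -170 mm / 750 = -0.2267, -160 mm / 750 = -0.2133.

>>> arm_command:
  steps: "0 0 -0.0107 0 0 0; 0 0 -0.0333 0 0 0; 0 0 -0.0667 0 0 0; 0 0 -0.1067 0 0 0; 0 0 -0.1467 0 0 0; 0 0 -0.1867 0 0 0; 0 0 -0.2133 0 0 0; 0 0 -0.2267 0 0 0; 0 0 -0.2267 0 0 0; 0 0 -0.2267 0 0 0"

```text
clock: 5.2
eef_pos: [458.9, 161.5, 250.1]
tcp_rot: [[-0.906, 0.423, -0.001], [0.423, 0.906, 0.001], [0.001, 0.001, -1.0]]
ft_force: [0.6, 0.2, -0.5]
gripper_width: 12.9
gripper_force: 58.9
```

Run:
```python
from h import *
s=manip.get_state();print(s['eef_pos'],s['ft_force'],s['moment'],s['gripper_width'])
# slot 482.3,-126.5 yaw 17; pin x=-4 at TCP; hover a bit forward
u=np.array([np.cos(np.radians(17)),np.sin(np.radians(17)),0])
go(np.array([482.3,-126.5,250])-45*u,197)
```

```text
[458.91564207 161.47894499 250.14381698] [ 0.58500994  0.23032577 -0.5160172 ] [ 0.04609009  0.01117343 -0.0238894 ] 12.869944901512692
shift [-1.096e+02 -2.812e+02 -2.000e-01] rot [  0.06  -0.06 -42.03]
```

Run:
```python
from h import *
u=np.array([np.cos(np.radians(17)),np.sin(np.radians(17)),0])
go(np.array([482.3,-126.5,250])+40*u,197)
```

```text
shift [-1.727e+02 -2.243e+02 -2.000e-01] rot [  0.06  -0.06 -42.03]
```

Converted, -224.3 mm / 750 = -0.2991, -213 mm / 750 = -0.284, -42 degrees / 360 = -0.1167.

>>> arm_command:
  steps: "-0.016 -0.0213 0 0 0 -0.0083; -0.0453 -0.0587 0 0 0 -0.0222; -0.0747 -0.0973 0 0 0 -0.0389; -0.104 -0.1347 0 0 0 -0.0556; -0.1333 -0.1733 0 0 0 -0.0722; -0.1627 -0.2107 0 0 0 -0.0889; -0.192 -0.2493 0 0 0 -0.1056; -0.2187 -0.284 0 0 0 -0.1167; -0.2303 -0.2991 0 0 0 -0.1167; -0.2303 -0.2991 0 0 0 -0.1167; -0.2303 -0.2991 0 0 0 -0.1167; -0.2303 -0.2991 0 0 0 -0.1167"

```text
clock: 6.4
eef_pos: [520.7, -113.3, 250.3]
tcp_rot: [[-0.956, -0.292, -0.001], [-0.292, 0.956, 0.003], [-0.0, 0.003, -1.0]]
ft_force: [-0.0, 0.7, -0.6]
gripper_width: 12.8
gripper_force: 58.9
```

Run:
```python
from h import *
s=manip.get_state(); im=snap('wrist','wrist3'); print(s['eef_pos'],s['clock'],s['ft_force'])
z=cv2.resize(im[110:410,120:520,::-1],None,fx=2,fy=2,interpolation=cv2.INTER_CUBIC);cv2.imwrite('pics/z3.png',z)
P=load('wrist3');R=s['tcp_rot']
for d in(0,20,68): print(proj(P,s['eef_pos']+R[:,2]*d).round(1))
```

```text
[ 520.66704497 -113.29143235  250.25042889] 6.4 [-0.02695512  0.65839951 -0.62480864]
[[320.8 304.3]]
[[320.9 285.3]]
[[321.  252.8]]
```

View pics/z3.png

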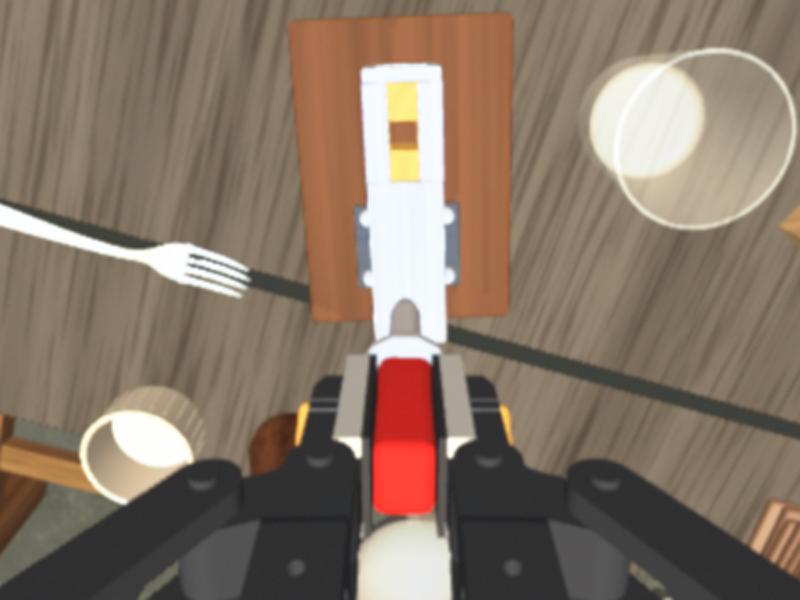

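The crop shows the slot from (403,82) to (405,181), the arm's hole at (403,133), the tube's front corners at (361,67) and (441,67), and the pin tip at (405,302).

Run:
```python
from h import *
P=load('wrist3'); s=manip.get_state();R=s['tcp_rot'];p=s['eef_pos']
W=lambda x,y,z: atz(P,120+x/2,110+y/2,z)
T=lambda X: np.round(R.T@(X-p),1)
for n,q in dict(slotf=(403,82,115),slotb=(405,181,115),holec=(403.3,135,109.5),holef=(403.3,121,109.5),holeb=(403.3,149,109.5),fl=(361,67,115),fr=(441,67,115),bl=(374.5,330,115),br=(447,330,115)).items(): X=W(*q); print(n,X.round(1),'tool',T(X))
m1=(W(361,67,115)+W(441,67,115))/2;m2=(W(374.5,330,115)+W(447,330,115))/2;v=m2-m1;print('yaw',np.degrees(np.arctan2(v[1],v[0])),'left',np.degrees(np.arctan2(*(W(374.5,330,115)-W(361,67,115))[1::-1])),'right',np.degrees(np.arctan2(*(W(447,330,115)-W(441,67,115))[1::-1])),'slot',np.degrees(np.arctan2(*(W(405,181,115)-W(403,82,115))[1::-1])))
for dx in(-6,-4,-2): print(dx,[(proj(P,p+R@[dx,0,d])-[120,110]).round(1)*2 for d in(68,23)], 'collar front edge',(proj(P,p+R@[dx+13,0,22])-[120,110]).round(1)*2)
# gripper fingers / handle center crop col 404 ; pin tip 405
```

```text
slotf [ 462.  -130.5  115. ] tool [ 61.3   0.5 135.5]
slotb [ 500.3 -117.9  115. ] tool [ 21.1   1.3 135.5]
holec [ 482.9 -123.9  109.5] tool [ 39.4   0.6 141. ]
holef [ 477.4 -125.6  109.5] tool [ 45.2   0.6 141. ]
holeb [ 488.5 -122.2  109.5] tool [ 33.6   0.6 141. ]
fl [ 461.4 -148.1  115. ] tool [ 67.1 -16.1 135.5]
fr [ 452.1 -117.7  115. ] tool [ 67.1  15.6 135.5]
bl [ 569.5 -111.   115. ] tool [-47.2 -12.4 135.6]
br [560.  -79.8 115. ] tool [-47.2  20.3 135.6]
yaw 19.137832119798915 left 18.91053149865325 right 19.364971030206256 slot 18.182491669870405
-6 [array([[401.8, 303. ]]), array([[401.6, 366.6]])] collar front edge [[401.6 324.4]]
-4 [array([[401.8, 297.6]]), array([[401.6, 360. ]])] collar front edge [[401.6 317.4]]
-2 [array([[401.8, 292. ]]), array([[401.6, 353.4]])] collar front edge [[401.6 310.4]]
```

Run:
```python
from h import *
P=load('wrist3'); s=manip.get_state();R=s['tcp_rot'];p=s['eef_pos'];im=cv2.imread('pics/wrist3.png')
print([(r,im[r,322,2]) for r in range(252,376,2)])
for dx in(-8,-6,-4):
  for zo in(22,): # pin origin depth below TCP
    f=lambda px,pz:(proj(P,p+R@[dx-px,0,zo-pz])[0,1]).round(1)
    print(dx,'tip front',f(-3.5,-46),'collar front top',f(-13,4),'bot',f(-13,0),'handle base',f(-8,4),'topfront',f(-8,46),'topback',f(10,46))
P=load('wrist2');im=cv2.imread('pics/wrist2.png');p=np.array([464.53,158.24,126.83]);
print([(r,im[r,325,2]) for r in range(234,306,2)])
for dx in(-3,-1,1):
    f=lambda px,pz:(proj(P,p+R0@[dx-px,0,66.8-pz])[0,1]).round(1) if 0 else None
R0=Rdown(155)
for dx in(-3,-1,1,3):
    f=lambda px,pz:(proj(P,p+R0@[dx-px,0,66.8-pz])[0,1]).round(1)
    print(dx,'collar front top',f(-13,4),'bot',f(-13,0),'handle base',f(-8,4),'topfront',f(-8,46),'topback',f(10,46),'hinge',f(6,10))
```

```text
[(252, np.uint8(244)), (254, np.uint8(244)), (256, np.uint8(244)), (258, np.uint8(225)), (260, np.uint8(159)), (262, np.uint8(173)), (264, np.uint8(175)), (266, np.uint8(175)), (268, np.uint8(175)), (270, np.uint8(174)), (272, np.uint8(175)), (274, np.uint8(172)), (276, np.uint8(167)), (278, np.uint8(213)), (280, np.uint8(243)), (282, np.uint8(244)), (284, np.uint8(243)), (286, np.uint8(244)), (288, np.uint8(228)), (290, np.uint8(192)), (292, np.uint8(191)), (294, np.uint8(191)), (296, np.uint8(192)), (298, np.uint8(194)), (300, np.uint8(193)), (302, np.uint8(195)), (304, np.uint8(195)), (306, np.uint8(195)), (308, np.uint8(196)), (310, np.uint8(197)), (312, np.uint8(197)), (314, np.uint8(197)), (316, np.uint8(198)), (318, np.uint8(198)), (320, np.uint8(199)), (322, np.uint8(198)), (324, np.uint8(199)), (326, np.uint8(199)), (328, np.uint8(200)), (330, np.uint8(223)), (332, np.uint8(250)), (334, np.uint8(255)), (336, np.uint8(255)), (338, np.uint8(255)), (340, np.uint8(255)), (342, np.uint8(255)), (344, np.uint8(255)), (346, np.uint8(255)), (348, np.uint8(255)), (350, np.uint8(255)),
[... 1032 characters left out ...]
p.uint8(255)), (278, np.uint8(255)), (280, np.uint8(255)), (282, np.uint8(255)), (284, np.uint8(255)), (286, np.uint8(255)), (288, np.uint8(255)), (290, np.uint8(255)), (292, np.uint8(255)), (294, np.uint8(255)), (296, np.uint8(255)), (298, np.uint8(255)), (300, np.uint8(255)), (302, np.uint8(226)), (304, np.uint8(122))]
-3 collar front top 241.5 bot 239.5 handle base 248.8 topfront 276.6 topback 306.6 hinge 272.4
-1 collar front top 238.6 bot 236.6 handle base 245.9 topfront 273.1 topback 303.4 hinge 269.6
1 collar front top 235.6 bot 233.7 handle base 243.0 topfront 269.7 topback 300.1 hinge 266.7
3 collar front top 232.6 bot 230.7 handle base 240.0 topfront 266.2 topback 296.8 hinge 263.8
```

Converted, 56 mm / 750 = 0.0747, 52 mm / 750 = 0.0693, -1.6 degrees / 360 = -0.0044.

>>> arm_command:
  steps: "0.0133 0 0 0 0 -0.0014; 0.0333 0 0.0067 0 0 -0.0044; 0.0533 -0.0005 0.0267 0 0 -0.0044; 0.0627 -0.0007 0.0533 0 0 -0.0044; 0.0627 -0.0007 0.0693 0 0 -0.0044; 0.0627 -0.0007 0.0747 0 0 -0.0044; 0.0627 -0.0007 0.0747 0 0 -0.0044; 0.0627 -0.0007 0.0747 0 0 -0.0044; 0.0627 -0.0007 0.0747 0 0 -0.0044"

```text
clock: 7.35
eef_pos: [477.4, -128.8, 195.9]
tcp_rot: [[-0.948, -0.319, 0.002], [-0.319, 0.948, 0.001], [-0.003, 0.0, -1.0]]
ft_force: [-0.0, 0.5, -1.7]
gripper_width: 12.6
gripper_force: 58.9
```

Run:
```python
from h import *
s=manip.get_state(); im=snap('wrist','wrist4'); t=snap('scene','scene4'); print(s['eef_pos'],s['clock'],s['ft_force'])
c=np.zeros((600,800,3),np.uint8)
c[:,:400]=cv2.resize(im[180:330,270:370,::-1],(400,600),interpolation=cv2.INTER_CUBIC)
c[:,400:]=cv2.resize(t[185:305,310:390,::-1],(400,600),interpolation=cv2.INTER_CUBIC)
cv2.imwrite('pics/z4.png',c)
```

```text
[ 477.39040781 -128.83518511  195.87628802] 7.35 [-0.00883734  0.51236598 -1.66518253]
```

View pics/z4.png

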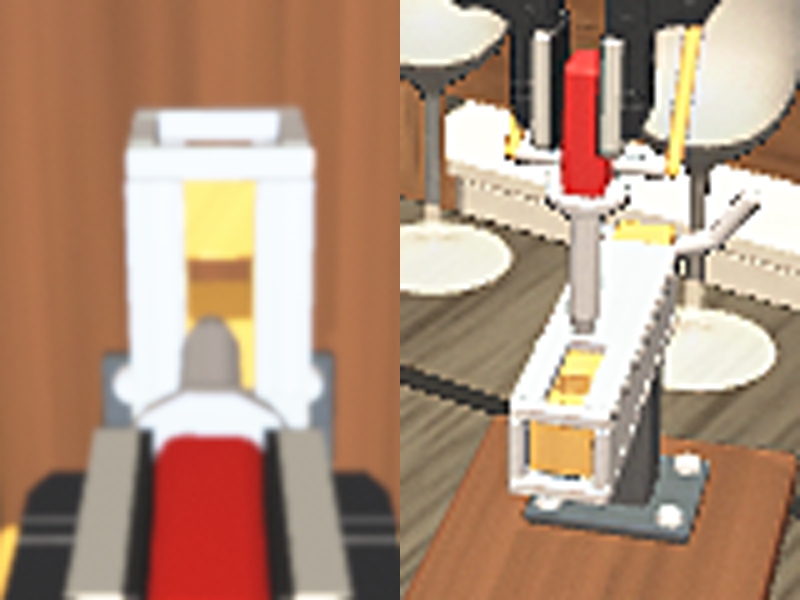

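In the wrist crop the slot is centred at x=219 and the pin tip at x=210. The hole's front edge is at y=260 and its back edge at y≈320. The ring is open. I'll work out the offset.

Run:
```python
from h import *
P=load('wrist4'); s=manip.get_state();R=s['tcp_rot'];p=s['eef_pos']
W=lambda x,y,z: R.T@(atz(P,270+x/4,180+y/4,z)-p)
for n,q in dict(slotfront=(219,181,115),holef=(220,260,109.5),holeb=(220,320,109.5),tubefront=(220,148,115)).items(): print(n,W(*q).round(1))
im=cv2.imread('pics/wrist4.png'); print([(r,list(im[r,322]),list(im[r,331])) for r in range(242,282,1)])
for dx in(-9,-7,-5): print(dx,(proj(P,p+R@[dx+3.5,0,67.5])[0]-[270,180])*4,'collar',(proj(P,p+R@[dx+13,0,21.5])[0]-[270,180])*4,(proj(P,p+R@[dx+13,0,17.5])[0]-[270,180])*4,'base',(proj(P,p+R@[dx+8,0,17.5])[0]-[270,180])*4)
```

```text
slotfront [15.1  2.5 80.6]
holef [-1.4  2.8 86.1]
holeb [-13.    2.8  86.2]
tubefront [20.9  2.7 80.6]
[(242, [np.uint8(143), np.uint8(246), np.uint8(254)], [np.uint8(127), np.uint8(237), np.uint8(253)]), (243, [np.uint8(152), np.uint8(244), np.uint8(254)], [np.uint8(111), np.uint8(218), np.uint8(248)]), (244, [np.uint8(131), np.uint8(216), np.uint8(245)], [np.uint8(90), np.uint8(166), np.uint8(222)]), (245, [np.uint8(94), np.uint8(145), np.uint8(201)], [np.uint8(77), np.uint8(125), np.uint8(181)]), (246, [np.uint8(79), np.uint8(117), np.uint8(178)], [np.uint8(73), np.uint8(113), np.uint8(168)]), (247, [np.uint8(79), np.uint8(116), np.uint8(177)], [np.uint8(73), np.uint8(113), np.uint8(168)]), (248, [np.uint8(78), np.uint8(116), np.uint8(177)], [np.uint8(73), np.uint8(113), np.uint8(168)]), (249, [np.uint8(78), np.uint8(120), np.uint8(180)], [np.uint8(72), np.uint8(118), np.uint8(173)]), (250, [np.uint8(75), np.uint8(132), np.uint8(191)], [np.uint8(71), np.uint8(132), np.uint8(186)]), (251, [np.uint8(72), np.uint8(144), np.uint8(201)], [np.uint8(69), np.uint8(143), np.uint8(197)]), (
[... 2694 characters left out ...]
np.uint8(174)]), (279, [np.uint8(248), np.uint8(242), np.uint8(237)], [np.uint8(194), np.uint8(193), np.uint8(196)]), (280, [np.uint8(253), np.uint8(250), np.uint8(245)], [np.uint8(240), np.uint8(233), np.uint8(229)]), (281, [np.uint8(253), np.uint8(251), np.uint8(246)], [np.uint8(252), np.uint8(248), np.uint8(243)])]
-9 [204.40276422 320.79187522] collar [204.03835394 386.47914809] [204.00070022 399.60210054] base [204.01973596 434.12014901]
-7 [204.39790253 309.71324952] collar [204.03093981 372.74751578] [203.99298981 385.62058956] base [204.01216249 420.38695853]
-5 [204.39301353 298.57238987] collar [204.02347314 358.91858844] [203.98522358 371.53786112] base [204.00453468 406.55523988]
```

>>> arm_command:
  steps: "0.0013 0.0013 0 0 0 0; 0.0024 0.0023 0.004 0 0 0; 0.0024 0.0023 0.0093 0 0 0; 0.0024 0.0023 0.0147 0 0 0; 0.0024 0.0023 0.0187 0 0 0; 0.0024 0.0023 0.02 0 0 0; 0.0024 0.0023 0.02 0 0 0; 0.0024 0.0023 0.02 0 0 0"

```text
clock: 8.25
eef_pos: [474.3, -127.7, 179.9]
tcp_rot: [[-0.948, -0.318, 0.001], [-0.318, 0.948, 0.002], [-0.001, 0.001, -1.0]]
ft_force: [0.5, -0.1, -1.4]
gripper_width: 12.7
gripper_force: 58.9
```

Converted, 4 mm / 750 = 0.0053, 3 mm / 750 = 0.004.

>>> arm_command:
  steps: "0 0 0.0013 0 0 0; 0 0 0.0027 0 0 0; 0 0 0.004 0 0 0; 0 0 0.0053 0 0 0; 0 0 0.0053 0 0 0; 0 0 0.0053 0 0 0"

```text
clock: 8.85
eef_pos: [474.1, -127.7, 175.8]
tcp_rot: [[-0.948, -0.318, 0.001], [-0.318, 0.948, 0.002], [-0.001, 0.001, -1.0]]
ft_force: [-0.1, 0.5, -2.0]
gripper_width: 12.3
gripper_force: 58.9
```

Converted, 2 mm / 750 = 0.0027, 1.5 mm / 750 = 0.002.

>>> arm_command:
  steps: "0 0 0.0007 0 0 0; 0 0 0.0013 0 0 0; 0 0 0.002 0 0 0; 0 0 0.0027 0 0 0; 0 0 0.0027 0 0 0; 0 0 0.0027 0 0 0"

```text
clock: 9.45
eef_pos: [474.2, -127.7, 173.8]
tcp_rot: [[-0.948, -0.318, 0.001], [-0.318, 0.948, 0.002], [-0.001, 0.001, -1.0]]
ft_force: [0.1, -0.0, -0.2]
gripper_width: 13.0
gripper_force: 58.9
```

Converted, 2 mm / 750 = 0.0027, 1.5 mm / 750 = 0.002.

>>> arm_command:
  steps: "-0.0007 0 0 0 0 0; -0.0009 0 0.0007 0 0 0; -0.0009 0 0.0013 0 0 0; -0.0009 0 0.002 0 0 0; -0.0009 0 0.0027 0 0 0; -0.0009 0 0.0027 0 0 0; -0.0009 0 0.0027 0 0 0"

```text
clock: 10.15
eef_pos: [474.8, -127.4, 171.8]
tcp_rot: [[-0.948, -0.318, 0.001], [-0.318, 0.948, 0.002], [-0.001, 0.001, -1.0]]
ft_force: [0.5, 0.5, -1.4]
gripper_width: 12.6
gripper_force: 58.9
```

Converted, 2.5 mm / 750 = 0.0033, 2 mm / 750 = 0.0027.

>>> arm_command:
  steps: "0 0 0.0007 0 0 0; 0 0 0.0013 0 0 0; 0 0 0.002 0 0 0; 0 0 0.0027 0 0 0; 0 0 0.0033 0 0 0; 0 0 0.0033 0 0 0"

```text
clock: 10.75
eef_pos: [474.9, -127.4, 169.3]
tcp_rot: [[-0.948, -0.318, 0.001], [-0.318, 0.948, 0.002], [-0.001, 0.001, -1.0]]
ft_force: [0.2, -0.0, -0.3]
gripper_width: 12.4
gripper_force: 59.0
```

>>> arm_command:
  steps: "0 0 0.0007 0 0 0; 0 0 0.0013 0 0 0; 0 0 0.002 0 0 0; 0 0 0.0027 0 0 0; 0 0 0.0033 0 0 0; 0 0 0.0033 0 0 0"

```text
clock: 11.35
eef_pos: [474.9, -127.4, 166.8]
tcp_rot: [[-0.948, -0.319, 0.001], [-0.319, 0.948, 0.002], [-0.001, 0.001, -1.0]]
ft_force: [0.6, 0.3, -0.8]
gripper_width: 12.4
gripper_force: 59.0
```

Converted, 6 mm / 750 = 0.008, 5 mm / 750 = 0.0067.

>>> arm_command:
  steps: "0 0 0.0013 0 0 0; 0 0 0.0027 0 0 0; 0 0 0.004 0 0 0; 0 0 0.0053 0 0 0; 0 0 0.0067 0 0 0; 0 0 0.008 0 0 0; 0 0 0.008 0 0 0"

```text
clock: 12.05
eef_pos: [474.9, -127.4, 160.7]
tcp_rot: [[-0.948, -0.319, 0.001], [-0.319, 0.948, 0.002], [-0.001, 0.001, -1.0]]
ft_force: [2.0, 0.6, -1.1]
gripper_width: 12.6
gripper_force: 59.0
```

>>> arm_command:
  steps: "0 0 0.0013 0 0 0; 0 0 0.0027 0 0 0; 0 0 0.004 0 0 0; 0 0 0.0053 0 0 0; 0 0 0.0067 0 0 0; 0 0 0.008 0 0 0; 0 0 0.0093 0 0 0; 0 0 0.0107 0 0 0; 0 0 0.012 0 0 0; 0 0 0.0133 0 0 0; 0 0 0.0133 0 0 0"

```text
clock: 13.15
eef_pos: [474.8, -127.4, 150.6]
tcp_rot: [[-0.948, -0.318, 0.001], [-0.318, 0.948, 0.002], [-0.001, 0.001, -1.0]]
ft_force: [1.4, 0.7, -2.1]
gripper_width: 12.7
gripper_force: 59.0
```

Converted, 9 mm / 750 = 0.012, 8 mm / 750 = 0.0107.

>>> arm_command:
  steps: "0 0 0.0013 0 0 0; 0 0 0.0027 0 0 0; 0 0 0.004 0 0 0; 0 0 0.0053 0 0 0; 0 0 0.0067 0 0 0; 0 0 0.008 0 0 0; 0 0 0.0093 0 0 0; 0 0 0.0107 0 0 0; 0 0 0.012 0 0 0; 0 0 0.012 0 0 0"

```text
clock: 14.15
eef_pos: [474.8, -127.4, 141.6]
tcp_rot: [[-0.948, -0.318, 0.001], [-0.318, 0.948, 0.002], [-0.001, 0.001, -1.0]]
ft_force: [1.7, -0.4, -1.9]
gripper_width: 12.7
gripper_force: 59.0
```

Converted, 2 mm / 750 = 0.0027, 1.5 mm / 750 = 0.002.

>>> arm_command:
  steps: "0 0 0.0007 0 0 0; 0 0 0.0013 0 0 0; 0 0 0.002 0 0 0; 0 0 0.0027 0 0 0; 0 0 0.0027 0 0 0"

```text
clock: 14.65
eef_pos: [474.9, -127.4, 139.8]
tcp_rot: [[-0.948, -0.318, 0.001], [-0.318, 0.948, 0.002], [-0.001, 0.001, -1.0]]
ft_force: [3.0, 0.5, -0.9]
gripper_width: 12.5
gripper_force: 59.0
```

Converted, 1 mm / 750 = 0.0013, 0.5 mm / 750 = 0.0007.

>>> arm_command:
  steps: "0 0 0.0007 0 0 0; 0 0 0.0013 0 0 0; 0 0 0.0013 0 0 0"

```text
clock: 14.95
eef_pos: [474.9, -127.4, 138.8]
tcp_rot: [[-0.948, -0.318, 0.001], [-0.318, 0.948, 0.002], [-0.001, 0.001, -1.0]]
ft_force: [1.8, 0.5, -0.1]
gripper_width: 12.7
gripper_force: 59.0
```

Converted, 1 mm / 750 = 0.0013, 0.5 mm / 750 = 0.0007.

>>> arm_command:
  steps: "0 0 0.0007 0 0 0; 0 0 0.0013 0 0 0; 0 0 0.0013 0 0 0"

```text
clock: 15.25
eef_pos: [474.9, -127.4, 137.8]
tcp_rot: [[-0.948, -0.318, 0.001], [-0.318, 0.948, 0.002], [-0.001, 0.001, -1.0]]
ft_force: [3.1, 0.6, -0.1]
gripper_width: 13.0
gripper_force: 59.0
```

Converted, 0.6 mm / 750 = 0.0008, 0.3 mm / 750 = 0.0004.

>>> arm_command:
  steps: "0 0 0.0004 0 0 0; 0 0 0.0008 0 0 0; 0 0 0.0008 0 0 0"

```text
clock: 15.55
eef_pos: [474.9, -127.4, 137.2]
tcp_rot: [[-0.948, -0.318, 0.001], [-0.318, 0.948, 0.002], [-0.001, 0.001, -1.0]]
ft_force: [1.7, 0.4, 0.1]
gripper_width: 12.4
gripper_force: 59.0
```

Converted, 0.6 mm / 750 = 0.0008, 0.3 mm / 750 = 0.0004.

>>> arm_command:
  steps: "0 0 0.0004 0 0 0; 0 0 0.0008 0 0 0; 0 0 0.0008 0 0 0"

```text
clock: 15.85
eef_pos: [474.9, -127.4, 136.6]
tcp_rot: [[-0.948, -0.318, 0.001], [-0.318, 0.948, 0.002], [-0.001, 0.001, -1.0]]
ft_force: [2.0, -0.1, -0.3]
gripper_width: 12.6
gripper_force: 59.0
```

Converted, 0.6 mm / 750 = 0.0008, 0.3 mm / 750 = 0.0004.

>>> arm_command:
  steps: "0 0 0.0004 0 0 0; 0 0 0.0008 0 0 0; 0 0 0.0008 0 0 0"

```text
clock: 16.15
eef_pos: [475.0, -127.4, 136.5]
tcp_rot: [[-0.948, -0.319, 0.001], [-0.318, 0.948, 0.002], [-0.001, 0.001, -1.0]]
ft_force: [0.6, 0.6, 4.8]
gripper_width: 12.6
gripper_force: 59.6
```

Converted, 0.5 mm / 750 = 0.0007, 0.3 mm / 750 = 0.0004.

>>> arm_command:
  steps: "0 0 0.0004 0 0 0; 0 0 0.0007 0 0 0; 0 0 0.0007 0 0 0"

```text
clock: 16.45
eef_pos: [475.0, -127.4, 136.5]
tcp_rot: [[-0.948, -0.319, 0.001], [-0.319, 0.948, 0.002], [-0.001, 0.001, -1.0]]
ft_force: [-1.2, 2.3, 8.4]
gripper_width: 12.3
gripper_force: 60.1
```

The collar is seated: contact at z 136.5 as predicted, with 8 N. Now I release partway and rise.

>>> arm_command:
  steps: "0 0 -0.0005 0 0 0; 0 0 -0.0005 0 0 0; 0 0 -0.0005 0 0 0; 0 0 -0.0005 0 0 0; 0 0 -0.0005 0 0 0"
  jaw: 0.36

```text
clock: 16.95
eef_pos: [474.6, -127.4, 135.6]
tcp_rot: [[-0.948, -0.318, -0.0], [-0.318, 0.948, 0.002], [-0.001, 0.002, -1.0]]
ft_force: [-0.8, 0.6, 0.0]
gripper_width: 30.6
gripper_force: 0.0
```

Converted, -80 mm / 750 = -0.1067, -75 mm / 750 = -0.1.

>>> arm_command:
  steps: "0 0 -0.0067 0 0 0; 0 0 -0.0267 0 0 0; 0 0 -0.0533 0 0 0; 0 0 -0.08 0 0 0; 0 0 -0.1 0 0 0; 0 0 -0.1067 0 0 0; 0 0 -0.1067 0 0 0; 0 0 -0.1067 0 0 0"

```text
clock: 17.75
eef_pos: [474.3, -127.3, 215.1]
tcp_rot: [[-0.948, -0.319, -0.001], [-0.319, 0.948, 0.002], [-0.0, 0.002, -1.0]]
ft_force: [-0.1, -0.4, 0.4]
gripper_width: 30.8
gripper_force: 0.0
```

Run:
```python
from h import *
s=manip.get_state(); im=snap('wrist','wrist5'); t=snap('scene','scene5'); print(s['eef_pos'],s['clock'],s['ft_force'],s['gripper_width'])
c=np.zeros((600,800,3),np.uint8)
c[:,:400]=cv2.resize(im[150:450,220:420,::-1],(400,600),interpolation=cv2.INTER_CUBIC)
c[:,400:]=cv2.resize(t[185:305,310:390,::-1],(400,600),interpolation=cv2.INTER_CUBIC)
cv2.imwrite('pics/z5.png',c)
```

```text
[ 474.29895133 -127.33635003  215.14426994] 17.75 [-0.07573724 -0.41741932  0.43182948] 30.75338753420853
```

View pics/z5.png

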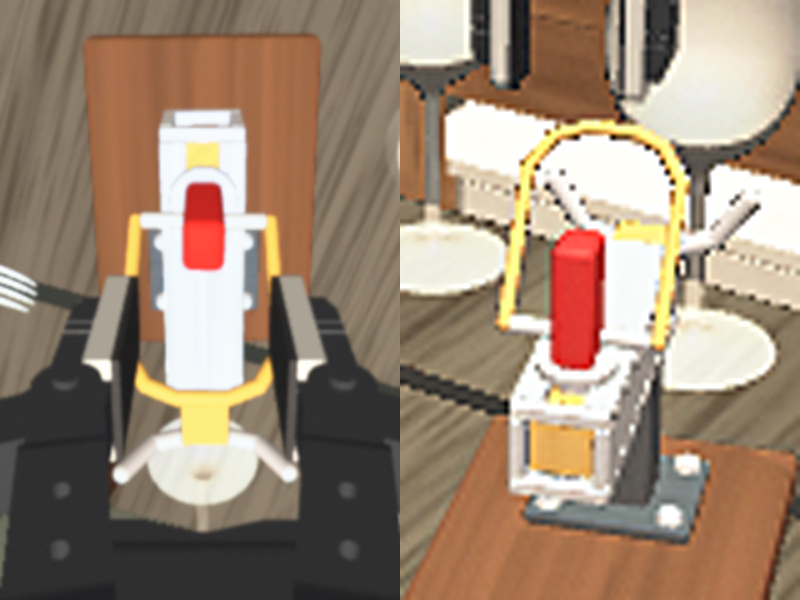

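The wrist crop shows the pin seated, handle square to the tube. The scene crop shows the collar flat on the tube and the ring standing open behind the handle. Now I go behind the ring with the fingers spread to straddle the tube.

Converted, -76 mm / 750 = -0.1013, 75 mm / 750 = 0.1.

>>> arm_command:
  steps: "-0.0133 0 0 0 0 0; -0.04 0 0 0 0 0; -0.0667 0 0 0 0 0; -0.0907 0 0 0 0 0; -0.1013 0 0 0 0 0; -0.1013 0 0.0133 0 0 0; -0.1013 0 0.04 0 0 0; -0.1013 0 0.0667 0 0 0; -0.1013 0 0.0907 0 0 0; -0.1013 0 0.1 0 0 0; -0.1013 0 0.1 0 0 0; -0.1013 0 0.1 0 0 0"
  jaw: 0.48

```text
clock: 19.05
eef_pos: [546.9, -103.4, 141.4]
tcp_rot: [[-0.948, -0.318, 0.001], [-0.318, 0.948, 0.001], [-0.001, 0.001, -1.0]]
ft_force: [-0.3, -0.5, 1.2]
gripper_width: 41.0
gripper_force: 0.0
```

Converted, 50 mm / 750 = 0.0667, 45 mm / 750 = 0.06.

>>> arm_command:
  steps: "0.0053 0 0 0 0 0; 0.0133 0 0 0 0 0; 0.0213 0 0 0 0 0; 0.0293 0 0 0 0 0; 0.0373 0 0 0 0 0; 0.0453 0 0 0 0 0; 0.0533 0 0 0 0 0; 0.06 0 0 0 0 0; 0.0667 0 0 0 0 0; 0.0667 0 0 0 0 0"

```text
clock: 20.05
eef_pos: [498.8, -119.3, 140.8]
tcp_rot: [[-0.948, -0.318, 0.0], [-0.318, 0.948, 0.002], [-0.001, 0.001, -1.0]]
ft_force: [1.2, 0.6, 0.2]
gripper_width: 40.9
gripper_force: 0.1
```

>>> arm_command:
  steps: "0.0067 0 0 0 0 0; 0.0133 0 0 0 0 0; 0.02 0 0 0 0 0; 0.0267 0 0 0 0 0; 0.032 0 0.0013 0 0 0; 0.0373 0 0.004 0 0 0; 0.0427 0 0.008 0 0 0; 0.0467 0 0.0133 0 0 0; 0.0493 0 0.0187 0 0 0; 0.0493 0 0.0187 0 0 0"

```text
clock: 21.05
eef_pos: [463.5, -130.8, 126.0]
tcp_rot: [[-0.948, -0.318, -0.001], [-0.318, 0.948, 0.002], [0.0, 0.002, -1.0]]
ft_force: [-0.7, 0.3, -0.2]
gripper_width: 41.1
gripper_force: 0.0
```

Run:
```python
from h import *
s=manip.get_state(); im=snap('wrist','wrist6'); t=snap('scene','scene6'); print(s['eef_pos'],s['clock'],s['ft_force'],s['gripper_width'])
c=np.zeros((600,800,3),np.uint8)
c[:,:400]=cv2.resize(im[150:450,220:420,::-1],(400,600),interpolation=cv2.INTER_CUBIC)
c[:,400:]=cv2.resize(t[185:305,310:390,::-1],(400,600),interpolation=cv2.INTER_CUBIC)
cv2.imwrite('pics/z6.png',c)
```

```text
[ 463.54135667 -130.82714809  126.04038105] 21.05 [-0.66267158  0.33565302 -0.1608929 ] 41.05234885394412
```

View pics/z6.png

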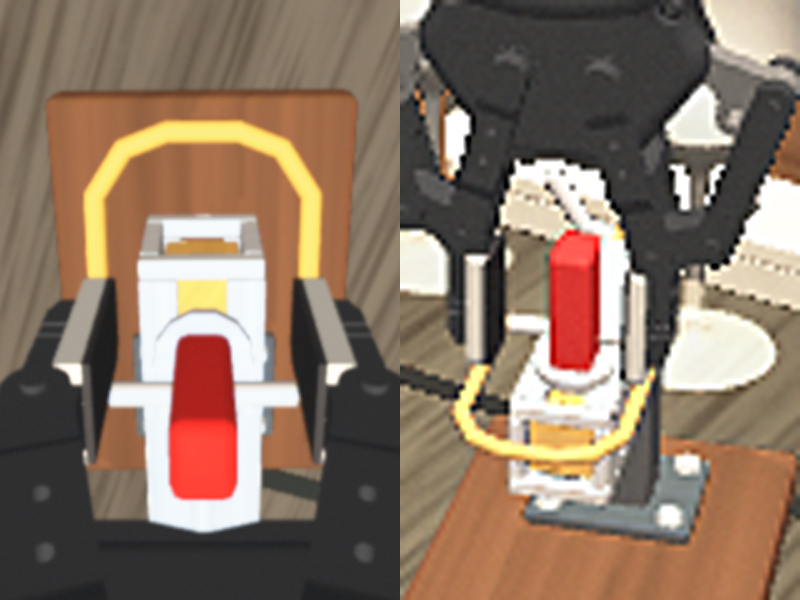

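Both crops show the ring near level in front of the tube with the fingers straddling it. Next I step forward, press the legs down, then sweep back under.

Converted, 30 mm / 750 = 0.04, 28 mm / 750 = 0.0373.

>>> arm_command:
  steps: "0.0067 0 -0.004 0 0 0; 0.016 0 -0.004 0 0 0; 0.024 0 -0.004 0 0 0; 0.0307 0 -0.004 0 0 0; 0.0307 0 0 0 0 0; 0.0307 0 0.0053 0 0 0; 0.0307 0 0.0107 0 0 0; 0.0307 0 0.016 0 0 0; 0.0307 0 0.0213 0 0 0; 0.0307 0 0.0267 0 0 0; 0.0307 0 0.032 0 0 0; 0.0307 0 0.0373 0 0 0; 0.0307 0 0.04 0 0 0; 0.0307 0 0.04 0 0 0"

```text
clock: 22.55
eef_pos: [442.2, -138.0, 96.4]
tcp_rot: [[-0.948, -0.319, -0.0], [-0.319, 0.948, 0.002], [-0.0, 0.002, -1.0]]
ft_force: [-0.4, -0.4, -0.6]
gripper_width: 40.9
gripper_force: 0.1
```

Converted, -24 mm / 750 = -0.032, -21 mm / 750 = -0.028.

>>> arm_command:
  steps: "-0.004 0 0 0 0 0; -0.008 0 0 0 0 0; -0.012 0 0 0 0 0; -0.016 0 0 0 0 0; -0.02 0 0 0 0 0; -0.024 0 0 0 0 0; -0.028 0 0 0 0 0; -0.032 0 0 0 0 0; -0.032 0 0 0 0 0"

```text
clock: 23.45
eef_pos: [465.8, -130.4, 96.9]
tcp_rot: [[-0.948, -0.319, 0.001], [-0.319, 0.948, 0.002], [-0.001, 0.001, -1.0]]
ft_force: [-1.6, -0.9, 0.2]
gripper_width: 41.1
gripper_force: 0.2
```

Converted, -6 mm / 750 = -0.008, -4.5 mm / 750 = -0.006.

>>> arm_command:
  steps: "-0.002 0 0 0 0 0; -0.004 0 0 0 0 0; -0.006 0 0 0 0 0; -0.008 0 0 0 0 0; -0.008 0 0 0 0 0"

```text
clock: 23.95
eef_pos: [471.2, -128.5, 96.9]
tcp_rot: [[-0.948, -0.319, 0.001], [-0.319, 0.948, 0.002], [-0.001, 0.001, -1.0]]
ft_force: [-1.2, -0.1, -0.1]
gripper_width: 41.1
gripper_force: 0.4
```

Converted, -2 mm / 750 = -0.0027, -1 mm / 750 = -0.0013.

>>> arm_command:
  steps: "-0.0013 0 0 0 0 0; -0.0027 0 0 0 0 0; -0.0027 0 0 0 0 0"

```text
clock: 24.25
eef_pos: [473.1, -127.9, 96.9]
tcp_rot: [[-0.948, -0.319, 0.001], [-0.319, 0.948, 0.002], [-0.001, 0.001, -1.0]]
ft_force: [-0.9, 0.1, -0.1]
gripper_width: 41.1
gripper_force: 0.5
```

Converted, -1 mm / 750 = -0.0013, -0.5 mm / 750 = -0.0007.

>>> arm_command:
  steps: "-0.0007 0 0 0 0 0; -0.0013 0 0 0 0 0; -0.0013 0 0 0 0 0"

```text
clock: 24.55
eef_pos: [474.0, -127.6, 96.9]
tcp_rot: [[-0.948, -0.318, 0.001], [-0.318, 0.948, 0.002], [-0.001, 0.001, -1.0]]
ft_force: [-0.7, -0.3, -0.2]
gripper_width: 40.8
gripper_force: 0.6
```

Converted, -1 mm / 750 = -0.0013, -0.5 mm / 750 = -0.0007.

>>> arm_command:
  steps: "-0.0007 0 0 0 0 0; -0.0013 0 0 0 0 0; -0.0013 0 0 0 0 0"

```text
clock: 24.85
eef_pos: [474.9, -127.3, 96.9]
tcp_rot: [[-0.948, -0.318, 0.001], [-0.318, 0.948, 0.002], [-0.001, 0.001, -1.0]]
ft_force: [-1.5, -0.5, -0.7]
gripper_width: 40.9
gripper_force: 0.6
```

Run:
```python
from h import *
s=manip.get_state(); im=snap('wrist','wrist7'); t=snap('scene','scene7'); print(s['eef_pos'],s['clock'],s['ft_force'],s['gripper_width'])
c=np.zeros((600,800,3),np.uint8)
c[:,:400]=cv2.resize(im[150:450,220:420,::-1],(400,600),interpolation=cv2.INTER_CUBIC)
c[:,400:]=cv2.resize(t[205:305,320:387,::-1],(400,600),interpolation=cv2.INTER_CUBIC)
cv2.imwrite('pics/z7.png',c)
```

```text
[ 474.91433241 -127.2768059    96.88714207] 24.85 [-1.47849875 -0.45878669 -0.68155437] 40.938227196127116
```

View pics/z7.png

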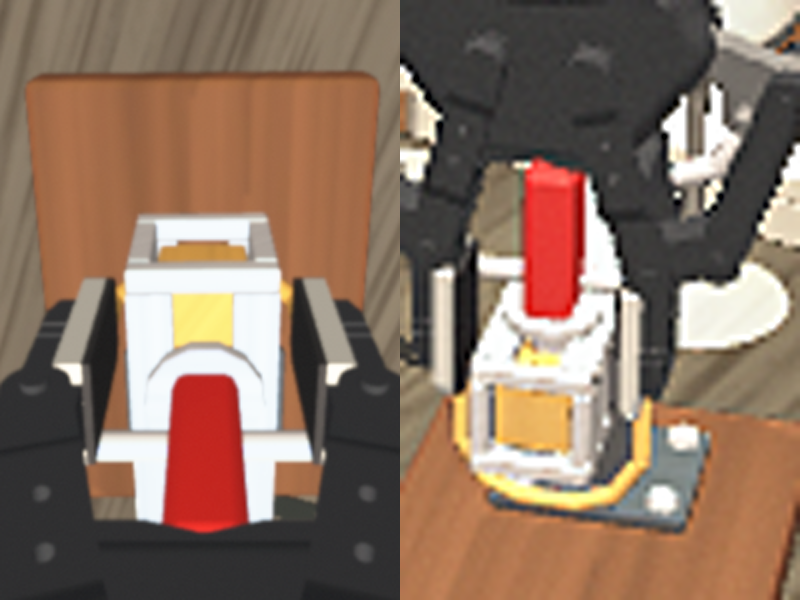

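The ring is now round the tube with the bow below it, but not yet at its stop. I'll continue in small steps until the force rises.

Converted, -1.5 mm / 750 = -0.002, -1 mm / 750 = -0.0013.

>>> arm_command:
  steps: "-0.0007 0 0 0 0 0; -0.0013 0 0 0 0 0; -0.002 0 0 0 0 0; -0.002 0 0 0 0 0"

```text
clock: 25.35
eef_pos: [476.4, -126.8, 96.9]
tcp_rot: [[-0.948, -0.319, 0.001], [-0.319, 0.948, 0.002], [-0.001, 0.001, -1.0]]
ft_force: [-1.4, -0.6, -1.3]
gripper_width: 40.6
gripper_force: 0.7
```

>>> arm_command:
  steps: "-0.0007 0 0 0 0 0; -0.0013 0 0 0 0 0; -0.0013 0 0 0 0 0"

```text
clock: 25.65
eef_pos: [477.2, -126.5, 96.9]
tcp_rot: [[-0.948, -0.318, 0.0], [-0.318, 0.948, 0.002], [-0.001, 0.001, -1.0]]
ft_force: [-2.2, -0.2, -0.8]
gripper_width: 40.9
gripper_force: 0.8
```

Converted, -1 mm / 750 = -0.0013, -0.5 mm / 750 = -0.0007.

>>> arm_command:
  steps: "-0.0007 0 0 0 0 0; -0.0013 0 0 0 0 0; -0.0013 0 0 0 0 0"

```text
clock: 25.95
eef_pos: [477.4, -126.4, 96.8]
tcp_rot: [[-0.948, -0.319, -0.001], [-0.319, 0.948, 0.001], [0.001, 0.002, -1.0]]
ft_force: [-6.0, -2.5, 2.1]
gripper_width: 41.2
gripper_force: 2.6
```

The stop was felt: 6.5 N in a sharp rise. I back off and lift away.

Converted, -140 mm / 750 = -0.1867, -125 mm / 750 = -0.1667.

>>> arm_command:
  steps: "0.0027 0 0 0 0 0; 0.008 0 0 0 0 0; 0.016 0 0 0 0 0; 0.0267 0 0 0 0 0; 0.0333 0 0 0 0 0; 0.0333 0 -0.0067 0 0 0; 0.0333 0 -0.0333 0 0 0; 0.0333 0 -0.0733 0 0 0; 0.0333 0 -0.12 0 0 0; 0.0333 0 -0.1667 0 0 0; 0.0333 0 -0.1867 0 0 0; 0.0333 0 -0.1867 0 0 0; 0.0333 0 -0.1867 0 0 0"

```text
clock: 27.25
eef_pos: [453.9, -134.2, 235.8]
tcp_rot: [[-0.948, -0.318, -0.0], [-0.318, 0.948, 0.002], [-0.0, 0.002, -1.0]]
ft_force: [-0.0, 0.3, -0.9]
gripper_width: 41.2
gripper_force: 0.0
```

Run:
```python
from h import *
s=manip.get_state(); im=snap('wrist','wrist8'); t=snap('scene','scene8'); print(s['eef_pos'],s['clock'],s['ft_force'],s['gripper_width'])
c=np.zeros((600,800,3),np.uint8)
c[:,:400]=cv2.resize(im[150:450,220:420,::-1],(400,600),interpolation=cv2.INTER_CUBIC)
c[:,400:]=cv2.resize(t[205:305,320:387,::-1],(400,600),interpolation=cv2.INTER_CUBIC)
cv2.imwrite('pics/z8.png',c)
# predicted ring bow pixels for angles, pin at (482.5,-124.8,115), yaw 18.6
P=load('scene8');y=np.radians(18.6);u=np.array([np.cos(y),np.sin(y),0]);
for a in(3.79,3.6,3.4,3.2):
    th=np.radians(37)-a  # tilt from vertical to +x
    X=np.array([482.5,-124.8,125])+6*u+66*(np.sin(th)*u+np.cos(th)*np.array([0,0,1])); print(a,((proj(P,X)[0]-[320,205])*6).round(0)+[400,0])
```

```text
[ 453.88753736 -134.20615496  235.81559219] 27.25 [-0.00886447  0.34548927 -0.89783336] 41.19604384227383
3.79 [543. 490.]
3.6 [533. 511.]
3.4 [523. 525.]
3.2 [513. 530.]
```

I miscounted: I've viewed 11 pictures and the limit was 10. I won't view any more, and will check the ring numerically instead.

Run:
```python
from h import *
def ring(f):
    im=cv2.imread(f'pics/{f}.png'); hs=cv2.cvtColor(im,cv2.COLOR_BGR2HSV)
    m=(hs[...,0]>17)&(hs[...,0]<30)&(hs[...,1]>120)&(hs[...,2]>150)
    return m[268:300,322:372]
for f in('scene7','scene8'):
    m=ring(f); print(f); print('\n'.join(''.join('#' if v else '.' for v in r) for r in m))
P=load('scene8');y=np.radians(18.6);u=np.array([np.cos(y),np.sin(y),0]);w=np.array([-u[1],u[0],0])
for a in(3.79,3.6,3.4):
    th=np.radians(37)-a; d=np.sin(th)*u+np.cos(th)*np.array([0,0,1]); H=np.array([482.5,-124.8,125])+6*u
    print(a,[(proj(P,H+r*d+q*w)[0]-[322,268]).round(1) for r,q in((51,25),(62,15),(66,0),(62,-15),(51,-25),(30,-25))])
```

```text
scene7
..................................................
..............#...................................
..............######..............................
.......##.....############........................
.......##.....############.............#..........
.......##.....############.............#..........
.......##.....############............##..........
.......##.....############............##..........
.......##.....############...........###..........
.......##.....############............##..........
.......##.....############...........###..........
........#...........######...........###..........
.....................................###..........
.........#...........................##...........
.....................................##...........
...................................###............
...........#..#...................###.............
............#.....................##..............
..............#.....#............##...............
................#................#................
....................###.......###.................
......................
[... 1869 characters left out ...]
..
..................................................
..................................................
..................................................
..................................................
..................................................
..................................................
3.79 [array([7.2, 8.9]), array([13.1, 15.4]), array([21.9, 18.7]), array([30.9, 17.9]), array([37.1, 13.1]), array([37.4,  2. ])]
3.6 [array([ 5.7, 11.5]), array([11.4, 18.6]), array([20.2, 22.2]), array([29.4, 21.2]), array([35.9, 15.8]), array([36.7,  3.5])]
3.4 [array([ 4.2, 13.2]), array([ 9.6, 20.7]), array([18.5, 24.5]), array([27.9, 23.4]), array([34.8, 17.5]), array([36.1,  4.4])]
```

The bow's pixels match the 3.79 rad prediction, so the ring is at its stop. Handing in.

```bash
python3 -c "
from rig import manip
print(manip.close_job())"
```

```text
the job is handed in; nothing more can be done
None
```

I handed the job in after about 27 s: the linchpin is seated through the tube and arm with its collar flat, its ring is swung over the front end and down to its stop, and the glasses were left alone, but I viewed 11 pictures, one over the limit of 10.

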